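# Find the loose clamp bolt on the tube jig and hold its cap open

### The job

Swing the keeper bar fully shut across the tube's end until it is past its spring ball, so that the tube cannot slide out. Then tap down on the heads of the three clamp bolts, one after another, until you find the loose one that gives under the push, and lift that clamp's cap by its lug to about 50 degrees, so that a mate can get at the bolt. Finish still holding the cap open in the fingers (let go, it falls shut), with the tube left lying in its saddles and the things around the jig left alone.

Things in the scene. Friction and masses are not known exactly. Their poses are not given: they have to be found in the camera images.
- jig: fixed steel jig plate, 190 x 420 x 15; origin at its underside on the bench, below the tube's line; x across the tube towards the clamps' hinges, y along the tube towards the keeper, z up. The clamps stand at y = -140, -35 and +70, bolts and lugs towards -x; a fixed end stop at y = -193
- tube: loose plain aluminium tube, 34 diameter, 320 long, lying along the jig's y in the three V saddles under the caps; origin at its centre, 55 above the bench
- cap_a: dark-steel hinged cap of one tube clamp, 36 wide, arched over the tube. Origin on its hinge pin at the clamp's far side, 60 above the bench; shut: z up, y along the pin, x away from the lug. Its lug end lifts up and over towards x, stops at 69 degrees, falls shut if let go; it cannot be lifted if its bolt is tight
- cap_b: dark-steel hinged cap of one tube clamp, 36 wide, arched over the tube. Origin on its hinge pin at the clamp's far side, 60 above the bench; shut: z up, y along the pin, x away from the lug. Its lug end lifts up and over towards x, stops at 69 degrees, falls shut if let go; it cannot be lifted if its bolt is tight
- cap_c: dark-steel hinged cap of one tube clamp, 36 wide, arched over the tube. Origin on its hinge pin at the clamp's far side, 60 above the bench; shut: z up, y along the pin, x away from the lug. Its lug end lifts up and over towards x, stops at 69 degrees, falls shut if let go; it cannot be lifted if its bolt is tight
- bolt_a: hexagon bolt in the cap of that letter, 24 across flats; origin at the centre of the head's top, shut 82 above the bench, 90 from the hinge pin towards the lug, 22 above it. All three look alike and stand level. A tight bolt does not move; the loose one, in any of the three places, gives up to 5 under 2.5 to 6.5 N and springs back
- bolt_b: hexagon bolt in the cap of that letter, 24 across flats; origin at the centre of the head's top, shut 82 above the bench, 90 from the hinge pin towards the lug, 22 above it. All three look alike and stand level. A tight bolt does not move; the loose one, in any of the three places, gives up to 5 under 2.5 to 6.5 N and springs back
- bolt_c: hexagon bolt in the cap of that letter, 24 across flats; origin at the centre of the head's top, shut 82 above the bench, 90 from the hinge pin towards the lug, 22 above it. All three look alike and stand level. A tight bolt does not move; the loose one, in any of the three places, gives up to 5 under 2.5 to 6.5 N and springs back
- lug_a (a point): grip point on the upright lifting lug at the free end of the cap of that letter: lug 14 thick (cap's y), 22 long (cap's x), top 10 above this point, tongue 25 below it. 126 from the hinge pin and 29 above it, 36 beyond the bolt's centre; 89 above the bench when shut. About 3 N lifts a free cap; the lug may pivot between the finger pads
- lug_b (a point): grip point on the upright lifting lug at the free end of the cap of that letter: lug 14 thick (cap's y), 22 long (cap's x), top 10 above this point, tongue 25 below it. 126 from the hinge pin and 29 above it, 36 beyond the bolt's centre; 89 above the bench when shut. About 3 N lifts a free cap; the lug may pivot between the finger pads
- lug_c (a point): grip point on the upright lifting lug at the free end of the cap of that letter: lug 14 thick (cap's y), 22 long (cap's x), top 10 above this point, tongue 25 below it. 126 from the hinge pin and 29 above it, 36 beyond the bolt's centre; 89 above the bench when shut. About 3 N lifts a free cap; the lug may pivot between the finger pads
- keeper (a joint): angle of the keeper bar, rad: 0 shut across the tube's end, against the latch post's shoulder; grows as it swings out, away from the tube, to 1.4. Upright pin, slight friction, stays where left. Between about 0.2 and 0.1 it must be pushed over a spring ball (about 5 N at the knob), which then holds it shut
- keeper_pivot (a point): axis of the keeper bar's upright pin at the height of the bar's centre, 55 above the bench; at jig x = 45, y = 145. The bar is round, 14 diameter, points from here to jig -x when shut and to jig +y when fully open
- keeper_knob (a point): middle of the round black upright knob at the keeper bar's free end, 18 diameter, from 13 below to 13 above this point (68 to 95 above the bench, the bar's top is 62); 112 from the pin
- nozzle: pink ceramic torch cup standing on the bench, 26 diameter, 50 high; origin at its foot; leave alone
- spool: wire spool with wooden flanges standing flat beyond the jig, 100 diameter, 50 high; origin at its foot; leave alone
- pliers: pliers with blue grips lying on the bench before the jig, about 170 x 60 x 12; origin near the pivot on the bench; leave alone
- hammer: hammer lying on the bench at the jig's right; leave alone

How it is judged:
By the outcome, as a careful person would: the job done as asked, in the order asked, and still so for the second after the job is handed in, while the arm keeps its last pose, push and grip.
It also fails if it takes over 51 s, if anything falls off the work surface, if the arm or the gripper's body presses on something with over 40 N, if the wrist force passes 120 N, or if a joint passes its speed limit or range.

### The arm

A 7-joint arm with a two-finger parallel gripper is mounted at the origin on the work surface. World frame = base frame: x ahead of the robot, y to its left, z up, the work surface at z = 0. Lengths are in m, angles in rad, forces in N, time in s.
With the tool pointing down it reaches from about 0.4 to 0.875 m from the base axis. Payload 4.4 kg.
Tool frame: the origin (TCP) lies midway between the tips of the shut fingers; the grasp point (between the pads) lies 19 mm behind it; z points along the fingers, y is the line along which they close (so a half turn about z gives the same grasp; the last joint's range is limited). The gripper opens to 85 mm and grips with 20 to 120 N. Pads are 22 mm wide; open, the fingers measure 114 mm over their backs; the gripper's body (76 mm by 85 mm) begins 54 mm behind the grasp point. The pads swing forward as they close: fully open they stand 13 mm farther back than shut.
Start: joints at [-1.244, 0.628, 0.038, 1.517, -0.027, 0.996, -0.02], TCP at [0.249, 0.601, 0.21] pointing down, gripper open.
Joint ranges: [-3.06, 3.06], [-0.37, 2.12], [-1.25, 1.32], [0.18, 2.47], [-1.1, 4.24], [0.23, 1.98], [-2.94, 2.94]. Speed limits (rad/s): [2.57, 2.57, 3.14, 3.14, 3.14, 3.14, 3.14].

### API

Orientations are given as a unit quaternion [x, y, z, w].
In Python, from station import r gives the robot as it stands.
- The arm moves only by the tool apply_moves, never from a script. Its argument "targets" is a list of rows, each an object with "delta_pos": the shift along the tool's x, y, z in cm, a list of three; "angular": the turn, a rotation vector about the tool's x, y, z in rad, a list of three; "fingers": the finger opening in cm, from 0 to 8.54. In form: [{"delta_pos": [x, y, z], "angular": [wx, wy, wz], "fingers": fingers}, ...]. A call has 1 to 5 rows; each row shifts and turns the commanded pose from where the row before left it, along the tool's axes as they then stand; what a row does not reach is not made up. A row lasts 1/8 s, in which the tool goes at most 62.5 mm and 10.7 degrees, less where a joint would pass 70% of its speed; a pose out of reach is approached as far as the arm can. A call with a gripper value outside its range is refused whole. The fingers move at their own pace and stop on an object; "force" is the grip in N (left out, the last holds). Time passes only in rows, so rows that do not move let the fingers close. It gives the time, the measured TCP pose, the force, the opening and the grip force at its end, in the units of the state.
- r.sense(): the state, without advancing time (a new reading comes with each control period).
- r.get_image(name): name is "scene" or "top" or "wrist"; returns (picture, depth): 420x560x3 uint8, red, green, blue; 420x560 float32, m along the optical axis (not along the pixel's ray), 0 where there is no reading.
- r.camera_params(name): a dict with "fx", "fy", "cx", "cy" (pixels), "eye" and "attitude" of the camera in the world; the wrist camera has in their place "tool_from_camera" (4x4, takes a point from camera to tool coordinates, whose origin is the TCP and whose axes are the flange's). Camera axes: x right, y down, z forward; pixel columns grow to the right and rows downward; lengths in m; the calibration is good to about 2 mm. The wrist camera is an equidistant fisheye: a pixel r from the principal point sees the ray r / f radians off the axis. A picture is of the moment at which its call begins: read the wrist's pose just before it. camera_params takes no time and is no camera call.
- r.close_job(): hands the job in; it is judged then, once.
The state is a dict: "time_s": time; "qpos": joint angles; "dq": joint speeds; "joint_torque": joint torques, N m; "eef_pos": TCP position; "orientation": TCP orientation; "force": force on the tool from outside, world axes, zero at the start; "moment": the same for the moment, N m; "finger_gap": opening from 0.0 (shut) to 1.0 (fully open); "grip_force": force on a finger pad.
Only numpy, scipy, OpenCV 4.12 (cv2) and the standard library are available. Lean on these libraries where they do the work, as an engineer would, in place of code of your own. Each camera call takes 0.05 s, during which the arm holds its last target. There are 200 camera calls.

## Working session

There is one attempt and no reset: what is moved stays moved. The work goes in short steps, Python scripts to look and compute and a tool call to move; the robot and the scene stay as the last step left them, time stands still between calls to the robot, and variables do not carry over. Pictures are saved under pics/ and viewed, at most 10 in all, crops included, and the job is handed in when it is done.

Besides the shell and the picture viewer there is one more tool, called after "Call:" as name(argument=value, ...), one argument or row to a line, values as JSON. apply_moves: Moves the arm, as the interface text tells. Its arguments: {"type":"object","properties":{"targets":{"type":"array"},"force":{"type":"number"}},"required":["targets"]}

```bash
ls; mkdir -p pics; python3 - <<'E'
from station import r
import cv2,numpy as np
for n in("scene","top"):
    p,d=r.get_image(n); cv2.imwrite(f"pics/{n}0.png",p[:,:,::-1]); np.save(f"{n}0.npy",d); c=r.camera_params(n); print(n,c)
    np.save(f"{n}0p.npy",p)
s=r.sense();print(s['eef_pos'],s['orientation'],s['time_s'],s['force'],s['finger_gap'])
E
```

```text
pics
scene {'fx': 500.85244914411203, 'fy': 500.85244914411203, 'cx': 281.1439833717379, 'cy': 205.43009504403167, 'eye': array([1.02622117, 0.37776889, 0.86598008]), 'attitude': array([ 0.34902597,  0.87289818, -0.31843988, -0.12176077])}
top {'fx': 393.384932883314, 'fy': 393.384932883314, 'cx': 277.9185749770043, 'cy': 206.6966478155219, 'eye': array([ 0.49786527, -0.09941032,  0.876459  ]), 'attitude': array([ 0.70931885, -0.70303514,  0.04099198, -0.03046346])}
[0.24853711 0.59997343 0.20900221] [ 1.95111080e-01  9.80780791e-01 -8.23869595e-04 -1.65121837e-04] 0.1 [ 0.02634674 -0.91496463 -0.16917203] 1.003459485319107
```

View pics/scene0.png

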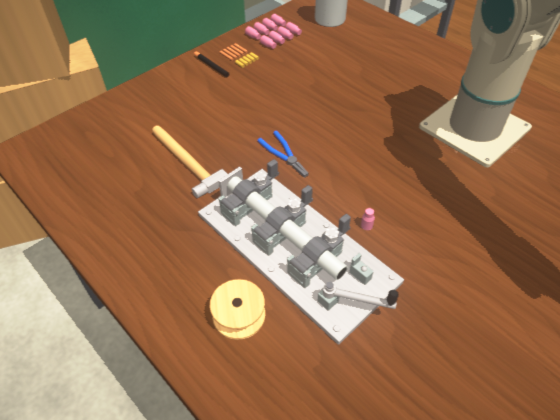

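View pics/top0.png

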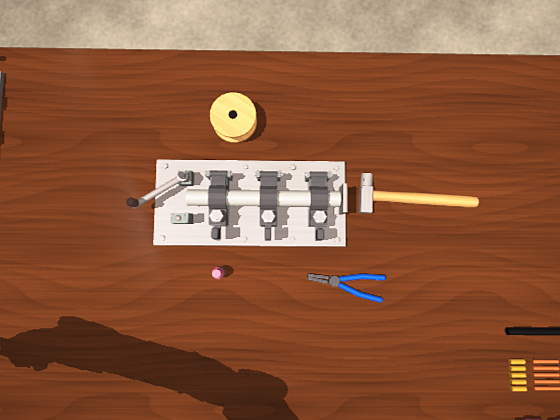

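The jig plate is at top pixels (153–346, 160–247), with the keeper pivot near (188,178), the knob near (132,203), and bolts near (217,216), (268,216) and (320,216). In the scene view the keeper is half open, knob at (392,297). The pink nozzle stands near the knob-side clamp, at top (218,272).

```bash
cat > h.py <<'E'
import numpy as np,cv2
from scipy.spatial.transform import Rotation as R
from station import r
def ray(n,u,v):
    c=r.camera_params(n); d=np.array([(u-c['cx'])/c['fx'],(v-c['cy'])/c['fy'],1.])
    return np.array(c['eye']),R.from_quat(c['attitude']).apply(d)
def onplane(n,u,v,z):
    e,d=ray(n,u,v); return e+d*(z-e[2])/d[2]
def cloud(n,D):
    c=r.camera_params(n); v,u=np.mgrid[:420,:560]
    P=np.stack([(u-c['cx'])/c['fx']*D,(v-c['cy'])/c['fy']*D,D],-1)
    return P@R.from_quat(c['attitude']).as_matrix().T+c['eye']
E
python3 - <<'E'
from h import *
P=np.load('top0p.npy').astype(int); C=cloud('top',np.load('top0.npy'))
hsv=cv2.cvtColor(P.astype(np.uint8),cv2.COLOR_RGB2HSV)
print(onplane('top',450,300,0),C[300,450],C[20+300,100])
m=(hsv[...,1]<60)&(hsv[...,2]>120); m[:150]=0;m[260:]=0;m[:,:145]=0;m[:,352:]=0
m=cv2.morphologyEx(m.astype(np.uint8),cv2.MORPH_OPEN,np.ones((3,3)))
cs,_=cv2.findContours(m,0,2); c=max(cs,key=cv2.contourArea)
pts=np.array([onplane('top',u,v,.015)[:2] for u,v in cv2.convexHull(c)[:,0]],np.float32)
print(cv2.minAreaRect(pts*1000)); 
b=cv2.boxPoints(cv2.minAreaRect(c));print(b)
# bolts: bright blobs; knob
for (u0,v0) in((217,216),(268,216),(320,216)):
    w=(hsv[v0-11:v0+12,u0-11:u0+12,2]>150)&(hsv[v0-11:v0+12,u0-11:u0+12,1]<60)
    n,l,st,ce=cv2.connectedComponentsWithStats(w.astype(np.uint8)); i=l[11,11]; 
    uv=ce[i]+[u0-11,v0-11]; print('bolt',uv,st[i],onplane('top',*uv,.082))
    print(C[int(uv[1]),int(uv[0])])
k=hsv[190:215,120:150,2];print('knob z',C[196:210:2,124:142:3,2].round(3))
dk=((k<70)).astype(np.uint8);n,l,st,ce=cv2.connectedComponentsWithStats(dk);print(st,ce+[120,190])
H=C[...,2]
mk=(H[190:215,120:150]>.075)&(H[190:215,120:150]<.12)
print(C[190:215,120:150][mk].mean(0),mk.sum())
for n in [(218,272)]: print('nozzle',onplane('top',*n,.05))
E
```

```text
[ 0.38404649 -0.4926694   0.        ] [ 0.38396003 -0.49296812 -0.00066576] [ 0.33623335  0.27216616 -0.00398604]
((594.917236328125, -41.410186767578125), (188.19863891601562, 443.1722106933594), 0.4689456522464752)
[[145. 160.]
 [346. 160.]
 [346. 245.]
 [145. 245.]]
bolt [212.71493213 216.4479638 ] [  0   1  17  22 221] [0.55744403 0.0206265  0.082     ]
[0.55838824 0.02219111 0.08133667]
bolt [267.54347826 215.60144928] [  4   5  14  13 138] [ 0.56019129 -0.09006685  0.082     ]
[ 0.5616049  -0.08892019  0.07946663]
bolt [319.25925926 216.32592593] [  4   5  14  13 135] [ 0.55969582 -0.19494762  0.082     ]
[ 0.56020932 -0.19420269  0.08383765]
knob z [[-0.001  0.    -0.001 -0.002  0.    -0.002]
 [-0.001  0.876  0.094  0.09  -0.001  0.059]
 [-0.004  0.094  0.093  0.091  0.078  0.059]
 [ 0.     0.094  0.092  0.094  0.08   0.057]
 [ 0.     0.092  0.093  0.091  0.079  0.059]
 [-0.001 -0.    -0.002  0.079  0.07  -0.002]
 [-0.001 -0.001 -0.001  0.058 -0.    -0.001]]
[[  0   0  30  25 716]
 [ 10   8   1   1   1]
 [  8   9  11   8  33]] [[134.50418994 201.96648045]
 [130.         198.        ]
 [134.54545455 202.84848485]]
[0.58464372 0.18265257 0.08944456] 86
nozzle [0.44455353 0.01167453 0.05      ]
```

```bash
python3 - <<'E'
from h import *
for n in('top','scene'):
    C=cloud(n,np.load(n+'0.npy')); X,Y,Z=C[...,0],C[...,1],C[...,2]
    print(n)
    for nm,x0,x1,z0,z1 in(('bolt',.54,.59,.078,.088),('lug',.50,.54,.088,.105)):
        for y in(.015,-.09,-.195):
            m=(abs(Y-y)<.03)&(X>x0)&(X<x1)&(Z>z0)&(Z<z1)
            if m.sum(): p=C[m];print(nm,y,m.sum(),p.mean(0).round(4),p.min(0).round(4),p.max(0).round(4))
    m=(Y>.13)&(Y<.22)&(X>.55)&(X<.62)&(Z>.085)&(Z<.105);p=C[m];print('knob',m.sum(),np.median(p,0),p.min(0),p.max(0))
    m=(Y>.05)&(Y<.12)&(X>.52)&(X<.60)&(Z>.02)&(Z<.2);p=C[m];print('post',m.sum(),p.min(0),np.percentile(p,[50,95],0),p.max(0))
    m=(Y>.06)&(Y<.12)&(X>.62)&(X<.68)&(Z>.05)&(Z<.2);p=C[m];print('piv',m.sum(),p.mean(0),p.min(0),p.max(0))
    m=(Z>.009)&(Z<.02)&(X>.4)&(X<.75)&(Y>-.26)&(Y<.165)
    m=cv2.morphologyEx(m.astype(np.uint8),cv2.MORPH_OPEN,np.ones((3,3)))>0
    p=C[m][:,:2];q=p.copy()
    for it in range(1):
        print('plate',cv2.minAreaRect((q*1000).astype(np.float32)),np.percentile(q,[.3,99.7],0))
    for nm,sel in(('tube',(abs(X-.595)<.04)&(Z>.066)&(Z<.075)&(Y>-.25)&(Y<.09)),):
        p=C[sel];print(nm,sel.sum(),[ (y,p[abs(p[:,1]-y)<.012].mean(0).round(4)) for y in(.06,-.037,-.142)])
E
```

```text
top
bolt 0.015 148 [0.5641 0.0153 0.0813] [0.5482 0.0009 0.0781] [0.5894 0.0334 0.0855]
bolt -0.09 138 [ 0.5633 -0.0892  0.0814] [ 0.5492 -0.1049  0.078 ] [ 0.5899 -0.0723  0.0854]
bolt -0.195 150 [ 0.5654 -0.194   0.0812] [ 0.5482 -0.2112  0.078 ] [ 0.5894 -0.1765  0.0849]
lug 0.015 79 [0.5239 0.0146 0.0974] [0.5137 0.0083 0.0885] [0.5336 0.0213 0.101 ]
lug -0.09 75 [ 0.5242 -0.0896  0.0981] [ 0.5146 -0.0956  0.094 ] [ 0.5345 -0.0835  0.102 ]
lug -0.195 83 [ 0.5235 -0.1936  0.0969] [ 0.5136 -0.2007  0.0882] [ 0.5334 -0.1873  0.1018]
knob 66 [0.58572846 0.18398431 0.09280075] [0.5778509  0.17580698 0.08547758] [0.59425695 0.19349878 0.09673398]
post 365 [0.54609722 0.05064006 0.02138323] [[0.56269542 0.07849151 0.05054183]
 [0.59782509 0.11202265 0.07145665]] [0.59998461 0.11634209 0.07432324]
piv 191 [0.63857121 0.09652905 0.06412927] [0.62044827 0.0787154  0.05000858] [0.65574031 0.11965795 0.07818225]
plate ((550.8177490234375, -49.40968322753906), (420.64208984375, 280.3156433105469), 89.65592193603516) [[ 0.41809567 -0.25776242]
 [ 0.68971854  0.15927391]]
tube 1560 [(0.06, arra
[... 651 characters left out ...]
0.1849  0.1018]
knob 90 [0.58667238 0.18630355 0.09332753] [0.57650586 0.17605222 0.08510208] [0.59318744 0.19440707 0.0970753 ]
post 538 [0.54424123 0.05006337 0.02007766] [[0.5650757  0.0867599  0.04569404]
 [0.59724466 0.11597457 0.07174343]] [0.59980725 0.11695333 0.07447751]
piv 258 [0.64222076 0.09919223 0.06380177] [0.62057363 0.07909169 0.05014185] [0.65658191 0.11963899 0.078661  ]
plate ((551.294677734375, -49.394744873046875), (421.49249267578125, 276.7284240722656), 89.87239837646484) [[ 0.42057749 -0.25588861]
 [ 0.68884445  0.16016421]]
tube 1510 [(0.06, array([0.6004, 0.0601, 0.0701])), (-0.037, array([ 0.6007, -0.0372,  0.0701])), (-0.142, array([ 0.6009, -0.1417,  0.0704]))]
```

```bash
cat >> h.py <<'E'
def plan(targets,p=None,Q=None):
    """targets: (pos, yaw of tool y in deg about world z, tilt deg, n rows) ; prints rows"""
    s=r.sense()
    p=np.array(s['eef_pos']) if p is None else np.array(p); Q=R.from_quat(s['orientation']) if Q is None else Q
    for t,yaw,n in targets:
        y=np.array([np.cos(np.radians(yaw)),np.sin(np.radians(yaw)),0]);z=np.array([0,0,-1.])
        G=R.from_matrix(np.stack([np.cross(y,z),y,z],1)); w=(Q.inv()*G).as_rotvec()/n; dp=(np.array(t)-p)/n
        for i in range(n):
            print((Q.inv().apply(dp)*100).round(2).tolist(),w.round(3).tolist())
            p=p+dp; Q=Q*R.from_rotvec(w)
        print('--')
PIV=np.array([.645,.090]); 
def keep(th,rad=.114,off=.0235,z=.070):
    return [*(PIV+rad*np.array([-np.cos(th),np.sin(th)])+off*np.array([np.sin(th),np.cos(th)])),z],90-np.degrees(th)
E
python3 - <<'E'
from h import *
C=cloud('top',np.load('top0.npy'));m=(C[...,1]>.075)&(C[...,1]<.12)&(C[...,0]>.54)&(C[...,0]<.595)&(C[...,2]>.04)
p=C[m];print(m.sum(),p.min(0),p.max(0),np.percentile(p,90,0))
t,y=keep(1.015,off=.045,z=.12)
plan([(t,y,10),([*t[:2],.07],y,2)]+[(*keep(th,off=o),1) for th,o in((1.015,.034),(1.015,.0245),(.9,.0235),(.8,.0235),(.7,.0235),(.6,.0235),(.5,.0235),(.4,.0235))])
E
```

```text
209 [0.54615142 0.0751193  0.04010658] [0.59404004 0.11634209 0.07139378] [0.56700694 0.11071189 0.06492606]
[-4.95, -2.16, 0.89] [-0.0, 0.0, 0.062]
[-5.08, -1.85, 0.89] [-0.0, 0.0, 0.062]
[-5.18, -1.53, 0.89] [-0.0, 0.0, 0.062]
[-5.27, -1.21, 0.89] [-0.0, 0.0, 0.062]
[-5.33, -0.88, 0.89] [-0.0, 0.0, 0.062]
[-5.38, -0.54, 0.89] [-0.0, 0.0, 0.062]
[-5.4, -0.21, 0.89] [-0.0, 0.0, 0.062]
[-5.4, 0.13, 0.89] [-0.0, 0.0, 0.062]
[-5.38, 0.46, 0.89] [-0.0, 0.0, 0.062]
[-5.34, 0.8, 0.89] [-0.0, 0.0, 0.062]
--
[0.0, 0.0, 2.5] [-0.0, 0.0, -0.0]
[0.0, 0.0, 2.5] [-0.0, 0.0, -0.0]
--
[0.0, -1.1, -0.0] [0.0, 0.0, -0.0]
--
[0.0, -0.95, 0.0] [-0.0, -0.0, 0.0]
--
[0.19, -1.42, 0.0] [0.0, 0.0, -0.115]
--
[0.18, -1.15, 0.0] [0.0, 0.0, -0.1]
--
[0.18, -1.15, 0.0] [0.0, 0.0, -0.1]
--
[0.18, -1.15, 0.0] [0.0, 0.0, -0.1]
--
[0.18, -1.15, 0.0] [0.0, 0.0, -0.1]
--
[0.18, -1.15, 0.0] [0.0, 0.0, -0.1]
--
```

Call:
apply_moves(
  targets=[
    {"delta_pos":[-4.95,-2.16,0.9],"angular":[0,0,0.062],"fingers":0},
    {"delta_pos":[-5.1,-1.85,0.9],"angular":[0,0,0.062],"fingers":0},
    {"delta_pos":[-5.2,-1.5,0.9],"angular":[0,0,0.062],"fingers":0},
    {"delta_pos":[-5.3,-1.2,0.9],"angular":[0,0,0.062],"fingers":0},
    {"delta_pos":[-5.3,-0.9,0.9],"angular":[0,0,0.062],"fingers":0},
  ],
  force=30,
)

```text
time_s: 0.72
eef_pos: [0.4376, 0.4044, 0.1642]
orientation: [0.345, 0.939, -0.0, -0.0]
force: [0.4, 0.7, 0.8]
finger_gap: 0.002
grip_force: 0.0
```

Call:
apply_moves(
  targets=[
    {"delta_pos":[-5.4,-0.5,0.9],"angular":[0,0,0.062],"fingers":0},
    {"delta_pos":[-5.4,-0.2,0.9],"angular":[0,0,0.062],"fingers":0},
    {"delta_pos":[-5.4,0.1,0.9],"angular":[0,0,0.062],"fingers":0},
    {"delta_pos":[-5.4,0.5,0.9],"angular":[0,0,0.062],"fingers":0},
    {"delta_pos":[-5.3,0.8,0.9],"angular":[0,0,0.062],"fingers":0},
  ],
)

```text
time_s: 1.35
eef_pos: [0.6255, 0.2107, 0.1191]
orientation: [0.486, 0.874, -0.0, -0.0]
force: [0.1, -0.7, 0.2]
finger_gap: -0.0
grip_force: 0.0
```

```bash
python3 - <<'E'
from h import *
print(r.sense()['eef_pos'],keep(1.015,off=.045))
plan([(*keep(1.015,off=.045,z=.12),1),(*keep(1.015,off=.045),2),(*keep(1.015,off=.026),1)])
E
```

```text
[0.62553468 0.21070278 0.11908294] ([np.float64(0.6230779526330625), np.float64(0.21058367982128326), 0.07], np.float64(31.84478379422145))
[0.12, -0.22, -0.09] [-0.001, -0.0, 0.0]
--
[0.0, -0.0, 2.5] [0.0, 0.0, -0.0]
[0.0, -0.0, 2.5] [0.0, 0.0, -0.0]
--
[0.0, -1.9, 0.0] [-0.0, -0.0, -0.0]
--
```

Call:
apply_moves(
  targets=[
    {"delta_pos":[0.1,-0.2,2.4],"angular":[0,0,0],"fingers":0},
    {"delta_pos":[0,0,2.5],"angular":[0,0,0],"fingers":0},
    {"delta_pos":[0,-1.1,0],"angular":[0,0,0],"fingers":0},
    {"delta_pos":[0,-0.8,0],"angular":[0,0,0],"fingers":0},
    {"delta_pos":[0,-0.25,0],"angular":[0,0,0],"fingers":0},
  ],
)

```text
time_s: 1.98
eef_pos: [0.6043, 0.2002, 0.0721]
orientation: [0.485, 0.874, 0.0, 0.001]
force: [-0.1, -0.1, 0.5]
finger_gap: 0.0
grip_force: 0.0
```

Call:
apply_moves(
  targets=[
    {"delta_pos":[0.18,-1.15,0],"angular":[0,0,-0.1],"fingers":0},
    {"delta_pos":[0.18,-1.15,0],"angular":[0,0,-0.1],"fingers":0},
    {"delta_pos":[0.18,-1.15,0],"angular":[0,0,-0.1],"fingers":0},
    {"delta_pos":[0.18,-1.15,0],"angular":[0,0,-0.1],"fingers":0},
    {"delta_pos":[0.18,-1.15,0],"angular":[0,0,-0.1],"fingers":0},
  ],
)

```text
time_s: 2.6
eef_pos: [0.5573, 0.1685, 0.0721]
orientation: [0.252, 0.968, 0.001, 0.001]
force: [0.1, 0.4, 0.3]
finger_gap: -0.0
grip_force: 0.4
```

```bash
python3 - <<'E'
from h import *
s=r.sense();print(s['eef_pos'],keep(.515),s['force'])
plan([(*keep(.4),1),(*keep(.3),1),(*keep(.2),1),(*keep(.1),1),(*keep(.0),1)])
p,d=r.get_image('top');cv2.imwrite('pics/t1.png',cv2.resize(p[140:260,100:260,::-1],None,fx=4,fy=4))
E
```

```text
[0.55730781 0.16846505 0.07205337] ([np.float64(0.557361198610369), np.float64(0.16660085176412093), 0.07], np.float64(60.4926735507626)) [0.13082369 0.38974129 0.3390257 ]
[0.11, -1.48, 0.2] [0.002, 0.002, -0.109]
--
[0.18, -1.15, -0.0] [0.0, 0.0, -0.1]
--
[0.18, -1.15, 0.0] [0.0, -0.0, -0.1]
--
[0.18, -1.15, -0.0] [0.0, -0.0, -0.1]
--
[0.18, -1.15, -0.0] [0.0, 0.0, -0.1]
--
```

View pics/t1.png

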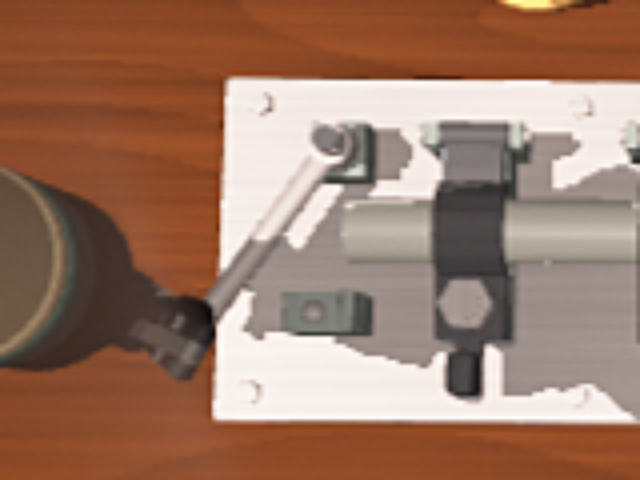

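The keeper bar is following the fingers: the pivot is at crop (335,140) and the knob at (185,310), about 35° from shut. Its latch post lies at (325,310). I'll keep pushing.

Call:
apply_moves(
  targets=[
    {"delta_pos":[0.15,-1.4,0.1],"angular":[0,0,-0.11],"fingers":0},
    {"delta_pos":[0.18,-1.15,0],"angular":[0,0,-0.1],"fingers":0},
    {"delta_pos":[0.18,-1.15,0],"angular":[0,0,-0.1],"fingers":0},
  ],
)

```text
time_s: 3.02
eef_pos: [0.538, 0.1364, 0.0708]
orientation: [0.1, 0.995, 0.001, 0.001]
force: [0.1, 0.0, 0.7]
finger_gap: -0.0
grip_force: 0.3
```

Call:
apply_moves(
  targets=[
    {"delta_pos":[0.09,-0.6,0],"angular":[0,0,-0.05],"fingers":0},
    {"delta_pos":[0.09,-0.6,0],"angular":[0,0,-0.05],"fingers":0},
    {"delta_pos":[0.09,-0.6,0],"angular":[0,0,-0.05],"fingers":0},
  ],
)

```text
time_s: 3.4
eef_pos: [0.5336, 0.1239, 0.071]
orientation: [0.025, 1.0, 0.003, 0.002]
force: [0.8, 11.4, -2.0]
finger_gap: 0.004
grip_force: 5.2
```

```bash
python3 - <<'E'
from h import *
s=r.sense();print(s['eef_pos'],keep(0),s['force'])
plan([(*keep(.0),1)])
E
```

```text
[0.53356651 0.1238744  0.0710108 ] ([np.float64(0.531), np.float64(0.11349999999999999), 0.07], np.float64(90.0)) [ 0.75278623 11.39137254 -1.99631696]
[0.2, -1.05, 0.09] [0.007, 0.005, -0.05]
--
```

Call:
apply_moves(
  targets=[
    {"delta_pos":[0.05,-0.3,0],"angular":[0,0,-0.02],"fingers":0},
    {"delta_pos":[0,-0.3,0],"angular":[0,0,-0.02],"fingers":0},
  ],
)

```text
time_s: 3.65
eef_pos: [0.5316, 0.1162, 0.0708]
orientation: [0.006, 1.0, 0.002, 0.001]
force: [-2.3, 4.5, 0.5]
finger_gap: -0.0
grip_force: 2.3
```

Call:
apply_moves(
  targets=[
    {"delta_pos":[0,-0.25,0],"angular":[0,0,-0.01],"fingers":0},
    {"delta_pos":[0,0,0],"angular":[0,0,0],"fingers":0},
  ],
)

```text
time_s: 3.9
eef_pos: [0.5318, 0.1096, 0.0703]
orientation: [0.002, 1.0, -0.0, 0.001]
force: [0.3, 0.8, -0.4]
finger_gap: -0.0
grip_force: 0.1
```

Call:
apply_moves(
  targets=[
    {"delta_pos":[0,-0.25,0],"angular":[0,0,0],"fingers":0},
    {"delta_pos":[0,0,0],"angular":[0,0,0],"fingers":0},
  ],
)

```text
time_s: 4.15
eef_pos: [0.5315, 0.1068, 0.0699]
orientation: [0.002, 1.0, -0.0, 0.0]
force: [-0.4, 0.0, 0.3]
finger_gap: -0.002
grip_force: 0.0
```

Call:
apply_moves(
  targets=[
    {"delta_pos":[0,-0.25,0],"angular":[0,0,0],"fingers":0},
    {"delta_pos":[0,0,0],"angular":[0,0,0],"fingers":0},
  ],
)

```text
time_s: 4.4
eef_pos: [0.5312, 0.1051, 0.0698]
orientation: [0.002, 1.0, 0.0, 0.0]
force: [-0.0, 0.4, 0.4]
finger_gap: 0.001
grip_force: 0.2
```

Call:
apply_moves(
  targets=[
    {"delta_pos":[0,-0.25,0],"angular":[0,0,0],"fingers":0},
    {"delta_pos":[0,0,0],"angular":[0,0,0],"fingers":0},
  ],
)

```text
time_s: 4.65
eef_pos: [0.5312, 0.1047, 0.0699]
orientation: [0.001, 1.0, 0.001, 0.0]
force: [0.5, 4.5, -0.1]
finger_gap: 0.002
grip_force: 2.5
```

Call:
apply_moves(
  targets=[
    {"delta_pos":[0,-0.2,0],"angular":[0,0,0],"fingers":0},
    {"delta_pos":[0,0,0],"angular":[0,0,0],"fingers":0},
  ],
)

```text
time_s: 4.9
eef_pos: [0.5313, 0.1044, 0.0699]
orientation: [0.0, 1.0, 0.002, 0.001]
force: [0.0, 8.3, -0.8]
finger_gap: 0.002
grip_force: 4.3
```

```bash
python3 - <<'E'
from h import *
s=r.sense();print(s['eef_pos'],s['force'])
p,d=r.get_image('scene');cv2.imwrite('pics/t2.png',cv2.resize(p[180:340,240:440,::-1],None,fx=3.5,fy=3.5))
E
```

```text
[0.53128261 0.10441147 0.0699065 ] [ 0.0481331   8.29001701 -0.77134864]
```

View pics/t2.png

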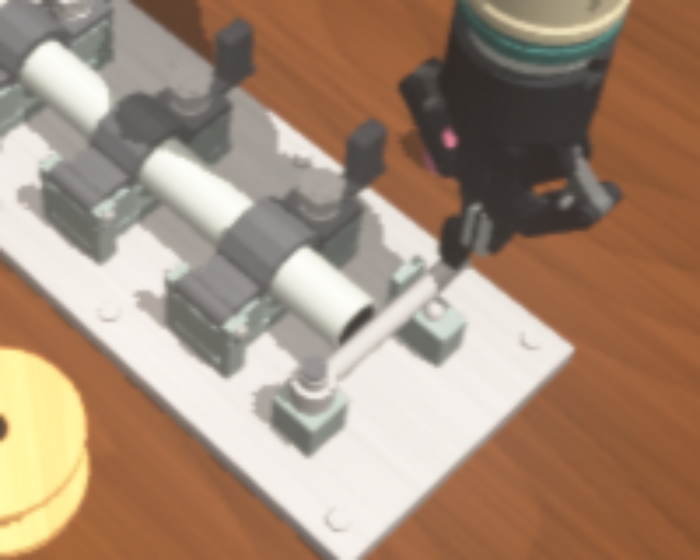

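The keeper bar lies across the tube's end against the post's shoulder (knob at crop (455,240), post at (430,320)). Contact is stiff there: 8 N with no motion. I'll back off and go to the first bolt.

Call:
apply_moves(
  targets=[
    {"delta_pos":[0,2.2,0],"angular":[0,0,0],"fingers":0},
    {"delta_pos":[0,0,-5.5],"angular":[0,0,0],"fingers":0},
    {"delta_pos":[-1.5,-5.5,0],"angular":[0,0,0],"fingers":0},
    {"delta_pos":[-1.4,-5.5,0],"angular":[0,0,0],"fingers":0},
    {"delta_pos":[0,0,2.7],"angular":[0,0,0],"fingers":0},
  ],
)

```text
time_s: 5.58
eef_pos: [0.5624, 0.0044, 0.0991]
orientation: [0.007, 1.0, -0.002, 0.002]
force: [0.4, 1.0, -0.8]
finger_gap: -0.004
grip_force: 0.0
```

Call:
apply_moves(
  targets=[
    {"delta_pos":[0,0,0],"angular":[0,0,0],"fingers":0},
    {"delta_pos":[0,0,0.6],"angular":[0,0,0],"fingers":0},
    {"delta_pos":[0,0,0],"angular":[0,0,0],"fingers":0},
  ],
)

```text
time_s: 5.95
eef_pos: [0.5597, 0.0136, 0.092]
orientation: [0.001, 1.0, 0.0, -0.0]
force: [-0.1, -0.1, 0.4]
finger_gap: -0.001
grip_force: 0.0
```

Call:
apply_moves(
  targets=[
    {"delta_pos":[0,0.2,0.8],"angular":[0,0,0],"fingers":0},
    {"delta_pos":[0,0,0],"angular":[0,0,0],"fingers":0},
  ],
)

```text
time_s: 6.2
eef_pos: [0.5594, 0.0152, 0.0834]
orientation: [0.001, 1.0, 0.0, -0.0]
force: [0.8, -0.1, 0.6]
finger_gap: 0.001
grip_force: 0.0
```

Call:
apply_moves(
  targets=[
    {"delta_pos":[0,0,0.2],"angular":[0,0,0],"fingers":0},
    {"delta_pos":[0,0,0],"angular":[0,0,0],"fingers":0},
  ],
)

```text
time_s: 6.45
eef_pos: [0.5598, 0.0145, 0.0817]
orientation: [0.001, 1.0, -0.0, -0.0]
force: [-0.7, -1.0, 0.1]
finger_gap: 0.002
grip_force: 0.0
```

Call:
apply_moves(
  targets=[
    {"delta_pos":[0,0,0.2],"angular":[0,0,0],"fingers":0},
    {"delta_pos":[0,0,0],"angular":[0,0,0],"fingers":0},
  ],
)

```text
time_s: 6.7
eef_pos: [0.5597, 0.0145, 0.0797]
orientation: [0.001, 1.0, -0.0, -0.0]
force: [-0.5, -0.2, 0.3]
finger_gap: -0.002
grip_force: 0.0
```

Call:
apply_moves(
  targets=[
    {"delta_pos":[0,0,0.15],"angular":[0,0,0],"fingers":0},
    {"delta_pos":[0,0,0],"angular":[0,0,0],"fingers":0},
  ],
)

```text
time_s: 6.95
eef_pos: [0.5598, 0.0146, 0.0782]
orientation: [0.001, 1.0, 0.0, -0.0]
force: [0.7, 0.6, -0.3]
finger_gap: -0.004
grip_force: 0.0
```

Call:
apply_moves(
  targets=[
    {"delta_pos":[0,0,0.15],"angular":[0,0,0],"fingers":0},
    {"delta_pos":[0,0,0],"angular":[0,0,0],"fingers":0},
  ],
)

```text
time_s: 7.2
eef_pos: [0.5597, 0.0146, 0.0767]
orientation: [0.001, 1.0, -0.0, -0.0]
force: [-0.5, -0.3, -0.9]
finger_gap: -0.006
grip_force: 0.0
```

```bash
python3 - <<'E'
from h import *
p,d=r.get_image('scene');cv2.imwrite('pics/t3.png',cv2.resize(p[170:300,240:400,::-1],None,fx=4.5,fy=4.5,interpolation=cv2.INTER_CUBIC))
E
```

```text
(no output)
```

View pics/t3.png

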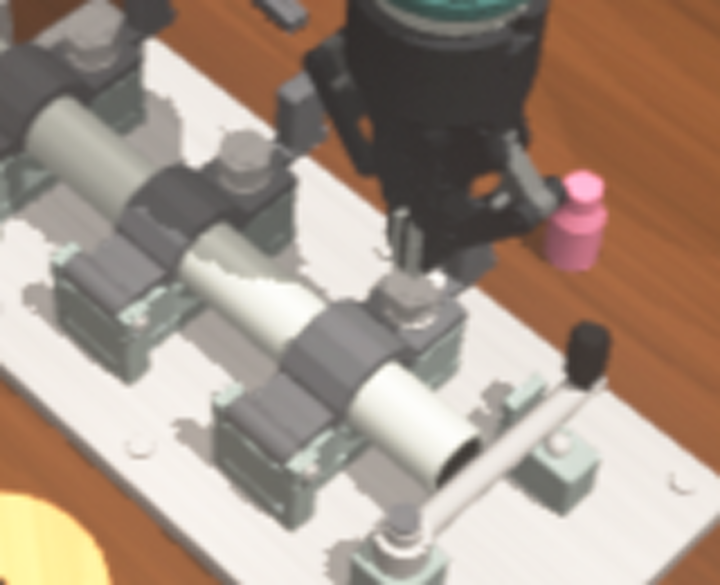

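The fingertips are right over the front bolt head (crop (408,280)) and just about touching it; the keeper has stayed shut (knob at (587,350)). I'll continue down in small steps.

Call:
apply_moves(
  targets=[
    {"delta_pos":[0,0,0.1],"angular":[0,0,0],"fingers":0},
    {"delta_pos":[0,0,0],"angular":[0,0,0],"fingers":0},
  ],
)

```text
time_s: 7.5
eef_pos: [0.5598, 0.0146, 0.0757]
orientation: [0.001, 1.0, 0.0, -0.0]
force: [0.7, -0.3, -0.6]
finger_gap: -0.001
grip_force: 0.0
```

Call:
apply_moves(
  targets=[
    {"delta_pos":[0,0,0.1],"angular":[0,0,0],"fingers":0},
    {"delta_pos":[0,0,0],"angular":[0,0,0],"fingers":0},
  ],
)

```text
time_s: 7.75
eef_pos: [0.5598, 0.0146, 0.0747]
orientation: [0.001, 1.0, 0.0, -0.0]
force: [0.4, 0.8, 0.5]
finger_gap: 0.002
grip_force: 0.0
```

Call:
apply_moves(
  targets=[
    {"delta_pos":[0,0,0.1],"angular":[0,0,0],"fingers":0},
    {"delta_pos":[0,0,0],"angular":[0,0,0],"fingers":0},
  ],
)

```text
time_s: 8.0
eef_pos: [0.5598, 0.0146, 0.0737]
orientation: [0.001, 1.0, 0.0, -0.0]
force: [-0.6, -0.3, -0.5]
finger_gap: -0.001
grip_force: 0.0
```

```bash
python3 - <<'E'
from h import *
p,d=r.get_image('scene');C=cloud('scene',d);cv2.imwrite('pics/t4.png',cv2.resize(p[200:260,300:360,::-1],None,fx=10,fy=10,interpolation=cv2.INTER_CUBIC))
D0=np.load('scene0.npy');C0=cloud('scene',D0)
m=(abs(C[...,0]-.5598)<.05)&(abs(C[...,1]-.0146)<.05)&(C[...,2]>.06)&(C[...,2]<.13)&(d<D0-.006)
q=C[m]
for z in np.arange(.07,.13,.005):
    s=q[(q[:,2]>=z)&(q[:,2]<z+.005)]
    if len(s):print(round(z,3),len(s),s.min(0).round(4),s.max(0).round(4))
for y in(.0155,-.0888,-.1935):
    for CC in (C0,C):
        b=(np.hypot(CC[...,0]-.560,CC[...,1]-y)<.010)&(CC[...,2]>.06)&(CC[...,2]<.09); print(y,b.sum(),np.percentile(CC[b][:,2],[10,25,50,75]).round(4))
E
```

```text
0.07 2 [0.534  0.0237 0.0721] [0.6052 0.0526 0.0729]
0.075 1 [0.5994 0.0336 0.0796] [0.5994 0.0336 0.0796]
0.08 1 [0.5956 0.0322 0.0842] [0.5956 0.0322 0.0842]
0.095 4 [0.5637 0.0112 0.0986] [0.5691 0.0224 0.0996]
0.1 15 [0.5537 0.0102 0.1001] [0.5704 0.0277 0.105 ]
0.105 23 [0.5529 0.0026 0.1053] [0.5702 0.0291 0.1096]
0.11 23 [0.5538 0.0024 0.1101] [0.5691 0.0295 0.1149]
0.115 25 [0.5567 0.0031 0.1153] [0.5703 0.0299 0.1199]
0.12 23 [0.5589 0.0035 0.1204] [0.57   0.028  0.1249]
0.125 17 [0.5622 0.004  0.1255] [0.5695 0.0294 0.1298]
0.0155 79 [0.0691 0.081  0.0822 0.0832]
0.0155 64 [0.0661 0.0804 0.082  0.0831]
-0.0888 73 [0.0673 0.0791 0.0822 0.083 ]
-0.0888 86 [0.0676 0.0768 0.0823 0.0833]
-0.1935 75 [0.0672 0.078  0.0824 0.0833]
-0.1935 81 [0.0668 0.0762 0.0822 0.0835]
```

View pics/t4.png

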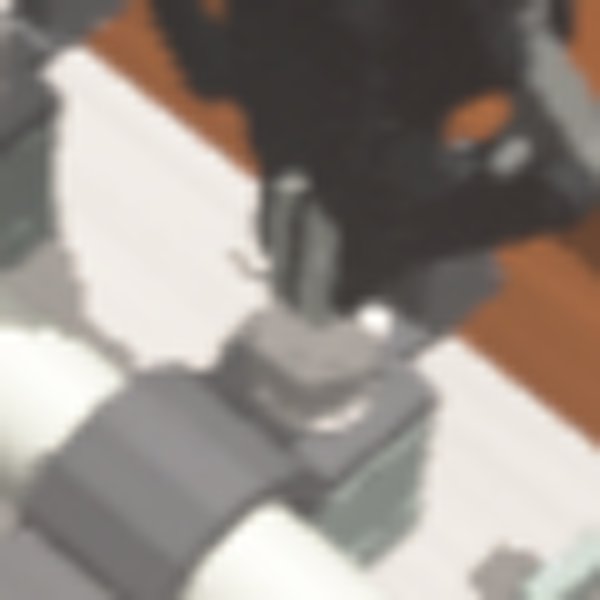

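The finger tips end above the bolt head (tips at crop (325,305), head top centred at (310,345)), so they haven't touched it yet even though the TCP reads 74 mm. I'll go down until contact, which also calibrates the tip height.

Call:
apply_moves(
  targets=[
    {"delta_pos":[0,0,0.2],"angular":[0,0,0],"fingers":0},
    {"delta_pos":[0,0,0],"angular":[0,0,0],"fingers":0},
  ],
)

```text
time_s: 8.3
eef_pos: [0.5597, 0.0146, 0.0716]
orientation: [0.001, 1.0, -0.0, -0.0]
force: [0.1, 0.5, -0.2]
finger_gap: 0.003
grip_force: 0.0
```

Call:
apply_moves(
  targets=[
    {"delta_pos":[0,0,0.2],"angular":[0,0,0],"fingers":0},
    {"delta_pos":[0,0,0],"angular":[0,0,0],"fingers":0},
  ],
)

```text
time_s: 8.55
eef_pos: [0.5597, 0.0146, 0.0696]
orientation: [0.001, 1.0, -0.0, -0.0]
force: [-0.2, 0.5, -0.1]
finger_gap: -0.003
grip_force: 0.0
```

```bash
python3 - <<'E'
from h import *
s=r.sense();print(s['force'],s['qpos'])
p,d=r.get_image('top');C=cloud('top',d)
q=r.camera_params('wrist');print(q)
p,d=r.get_image('wrist');cv2.imwrite('pics/w1.png',p[:,:,::-1]);np.save('w1.npy',d)
E
```

```text
[-0.15376166  0.47904373 -0.13199773] [ 0.02346573  0.69782504 -0.1537164   1.88878877  0.18361029  0.56888811
  1.3180884 ]
{'fx': 325.19226210127806, 'fy': 325.19226210127806, 'cx': 278.14269495118464, 'cy': 206.24893383051256, 'tool_from_camera': array([[ 8.56626648e-05, -9.46592585e-01, -3.22432117e-01,
         8.40058814e-02],
       [ 9.99999989e-01,  4.11991609e-05,  1.44724552e-04,
         9.14546812e-04],
       [-1.23711255e-04, -3.22432126e-01,  9.46592578e-01,
        -1.63601793e-01],
       [ 0.00000000e+00,  0.00000000e+00,  0.00000000e+00,
         1.00000000e+00]])}
```

View pics/w1.png

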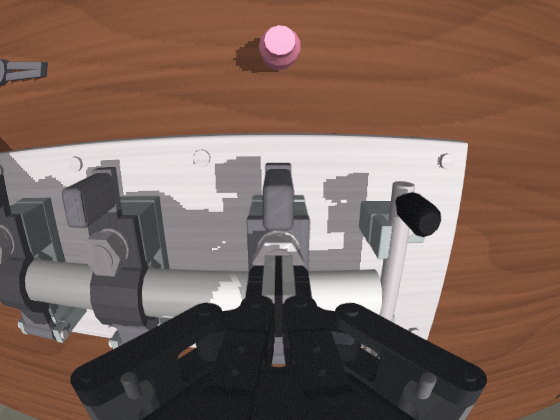

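In the wrist view, the shut fingertips (about (278,250)) sit just over the bolt head (about (278,240)), with the lug beyond at (278,190). The nozzle is at (280,45) and the keeper is shut on the right.

```bash
cat >> h.py <<'E'
def wproj(pt):  # tool point -> wrist pixel
    c=r.camera_params('wrist');T=np.linalg.inv(np.array(c['tool_from_camera']));q=(T@[*pt,1])[:3]
    th=np.arctan2(np.hypot(q[0],q[1]),q[2]);ph=np.arctan2(q[1],q[0]);return c['cx']+c['fx']*th*np.cos(ph),c['cy']+c['fx']*th*np.sin(ph),q[2]
def wcloud(D):
    c=r.camera_params('wrist');v,u=np.mgrid[:420,:560];x=u-c['cx'];y=v-c['cy'];rr=np.hypot(x,y)+1e-9;th=rr/c['fx']
    t=np.tan(np.minimum(th,1.5))*D;P=np.stack([x/rr*t,y/rr*t,D,np.ones_like(D)],-1);return (P@np.array(c['tool_from_camera']).T)[...,:3]
E
python3 - <<'E'
from h import *
print(wproj([0,0,0]),wproj([0,0,-.019]))
T=wcloud(np.load('w1.npy'));
for u in(270,278,286):
  for v in range(216,290,6): print(u,v,(T[v,u]*1000).round(1))
E
```

```text
(np.float64(276.47115083558396), np.float64(253.75058383164424), np.float64(0.1819504426680239)) (np.float64(276.3035740584844), np.float64(270.634311200605), np.float64(0.16396518367711108))
270 216 [ 33.6  -2.7 -28.9]
270 222 [ 30.5  -2.7 -28.3]
270 228 [ 27.9  -2.7 -29.1]
270 234 [10.4 -3.6  4.1]
270 240 [12.2 -3.3 -7.9]
270 246 [ 10.9  -3.3 -12.4]
270 252 [  7.3  -3.3 -12.3]
270 258 [ 11.7  -2.9 -27.2]
270 264 [ 12.2  -2.8 -33.9]
270 270 [ 12.   -2.6 -39.1]
270 276 [ 11.5  -2.6 -43.5]
270 282 [ 11.7  -2.4 -48.6]
270 288 [ 11.8  -2.3 -53.4]
278 216 [ 33.7   0.9 -29.1]
278 222 [ 30.8   0.9 -29.1]
278 228 [ 27.3   0.9 -27.7]
278 234 [12.7  0.9 -1.1]
278 240 [13.1  0.9 -9.8]
278 246 [ 10.8   0.9 -12.2]
278 252 [  7.3   0.9 -12.3]
278 258 [ 12.3   0.9 -28.4]
278 264 [ 12.    0.9 -33.6]
278 270 [ 11.8   0.9 -38.7]
278 276 [ 12.1   0.9 -44.4]
278 282 [ 12.7   0.9 -50.2]
278 288 [ 11.7   0.9 -53.2]
286 216 [ 33.5   4.4 -28.7]
286 222 [ 30.8   4.4 -29.2]
286 228 [ 27.6   4.5 -28.4]
286 234 [10.5  5.4  3.8]
286 240 [12.2  5.1 -7.9]
286 246 [ 10.9   5.  -12.4]
286 252 [  7.5   5.  -12.6]
286 258 [ 12.1   4.6 -28. ]
286 264 [ 12.4   4.5 -34.4]
286 270 [ 11.9   4.4 -38.9]
286 276 [ 12.    4.3 -44.2]
286 282 [ 11.8   4.2 -48.8]
286 288 [ 11.8   4.1 -53.3]
```

Call:
apply_moves(
  targets=[
    {"delta_pos":[0,0,0.2],"angular":[0,0,0],"fingers":0},
    {"delta_pos":[0,0,0.2],"angular":[0,0,0],"fingers":0},
    {"delta_pos":[0,0,0],"angular":[0,0,0],"fingers":0},
  ],
)

```text
time_s: 9.02
eef_pos: [0.5596, 0.0146, 0.0655]
orientation: [0.001, 1.0, -0.0, -0.0]
force: [0.2, 0.1, 0.2]
finger_gap: -0.0
grip_force: 0.0
```

Call:
apply_moves(
  targets=[
    {"delta_pos":[0,0,0.2],"angular":[0,0,0],"fingers":0},
    {"delta_pos":[0,0,0],"angular":[0,0,0],"fingers":0},
  ],
)

```text
time_s: 9.28
eef_pos: [0.5597, 0.0146, 0.0636]
orientation: [0.001, 1.0, -0.0, -0.0]
force: [-0.4, 0.1, 0.9]
finger_gap: 0.002
grip_force: 0.0
```

Call:
apply_moves(
  targets=[
    {"delta_pos":[0,0,0.15],"angular":[0,0,0],"fingers":0},
    {"delta_pos":[0,0,0],"angular":[0,0,0],"fingers":0},
  ],
)

```text
time_s: 9.52
eef_pos: [0.5597, 0.0146, 0.0622]
orientation: [0.001, 1.0, -0.0, -0.0]
force: [0.2, -0.4, 0.5]
finger_gap: 0.002
grip_force: 0.0
```

Call:
apply_moves(
  targets=[
    {"delta_pos":[0,0,0.15],"angular":[0,0,0],"fingers":0},
    {"delta_pos":[0,0,0],"angular":[0,0,0],"fingers":0},
  ],
)

```text
time_s: 9.78
eef_pos: [0.5598, 0.0146, 0.0607]
orientation: [0.001, 1.0, 0.0, -0.0]
force: [-0.3, -0.7, -0.3]
finger_gap: 0.004
grip_force: 0.0
```

Call:
apply_moves(
  targets=[
    {"delta_pos":[0,0,0.15],"angular":[0,0,0],"fingers":0},
    {"delta_pos":[0,0,0],"angular":[0,0,0],"fingers":0},
  ],
)

```text
time_s: 10.02
eef_pos: [0.5599, 0.0146, 0.0606]
orientation: [0.001, 1.0, -0.0, 0.0]
force: [-3.8, -0.4, 11.3]
finger_gap: -0.002
grip_force: 5.7
```

Call:
apply_moves(
  targets=[
    {"delta_pos":[0,0,0.1],"angular":[0,0,0],"fingers":0},
    {"delta_pos":[0,0,0],"angular":[0,0,0],"fingers":0},
  ],
)

```text
time_s: 10.28
eef_pos: [0.5599, 0.0146, 0.0605]
orientation: [0.001, 1.0, -0.0, 0.0]
force: [-4.6, -1.2, 19.1]
finger_gap: 0.002
grip_force: 9.7
```

```bash
python3 - <<'E'
from h import *
s=r.sense();print(s['force'],s['eef_pos'])
p,d=r.get_image('wrist');T=wcloud(d)
for v in range(228,290,4): print(v,(T[v,270]*1000).round(1))
E
```

```text
[-4.63106121 -1.24627793 19.06930269] [0.55988537 0.01462325 0.06051919]
228 [ 31.5  -2.5 -37.7]
232 [ 29.7  -2.5 -37.8]
236 [ 28.2  -2.5 -38.5]
240 [10.9 -3.4 -5.1]
244 [ 12.7  -3.2 -13.8]
248 [ 12.5  -3.1 -18.1]
252 [ 11.3  -3.1 -20.2]
256 [ 12.1  -2.9 -25.9]
260 [ 12.1  -2.8 -30. ]
264 [ 12.2  -2.8 -33.9]
268 [ 12.1  -2.7 -37.5]
272 [ 12.   -2.6 -40.9]
276 [ 12.3  -2.5 -44.7]
280 [ 12.5  -2.4 -48.2]
284 [ 11.8  -2.4 -50.3]
288 [ 12.1  -2.3 -53.8]
```

Stiff contact: 19 N with no give at a TCP reading of 60.6 mm, so the first bolt (jig y=+70) is tight. The real tips are about 21.5 mm above the reported TCP, and I'll allow for that. Next is the middle bolt.

Call:
apply_moves(
  targets=[
    {"delta_pos":[0,0,-3.4],"angular":[0,0,0],"fingers":0},
    {"delta_pos":[0,-5.2,0],"angular":[0,0,0],"fingers":0},
    {"delta_pos":[0,-5.2,0],"angular":[0,0,0],"fingers":0},
    {"delta_pos":[0,0,0],"angular":[0,0,0],"fingers":0},
    {"delta_pos":[0,0,2.6],"angular":[0,0,0],"fingers":0},
  ],
)

```text
time_s: 10.95
eef_pos: [0.5614, -0.0898, 0.0676]
orientation: [0.002, 1.0, -0.0, 0.002]
force: [1.0, 0.4, -0.4]
finger_gap: -0.001
grip_force: 0.0
```

Call:
apply_moves(
  targets=[
    {"delta_pos":[0,0,0],"angular":[0,0,0],"fingers":0},
    {"delta_pos":[0,0,0],"angular":[0,0,0],"fingers":0},
  ],
)

```text
time_s: 11.2
eef_pos: [0.5598, -0.0886, 0.0667]
orientation: [0.001, 1.0, 0.0, 0.0]
force: [0.0, -0.7, 0.3]
finger_gap: -0.002
grip_force: 0.0
```

Call:
apply_moves(
  targets=[
    {"delta_pos":[0,0,0.5],"angular":[0,0,0],"fingers":0},
    {"delta_pos":[0,0,0],"angular":[0,0,0],"fingers":0},
  ],
)

```text
time_s: 11.45
eef_pos: [0.5595, -0.0892, 0.0614]
orientation: [0.001, 1.0, -0.0, -0.0]
force: [0.5, 0.8, -0.2]
finger_gap: -0.001
grip_force: 0.0
```

Call:
apply_moves(
  targets=[
    {"delta_pos":[0,0,0.15],"angular":[0,0,0],"fingers":0},
    {"delta_pos":[0,0,0],"angular":[0,0,0],"fingers":0},
  ],
)

```text
time_s: 11.7
eef_pos: [0.5598, -0.0893, 0.06]
orientation: [0.001, 1.0, 0.0, 0.0]
force: [-0.0, 0.3, 1.2]
finger_gap: -0.001
grip_force: 0.9
```

Call:
apply_moves(
  targets=[
    {"delta_pos":[0,0,0.1],"angular":[0,0,0],"fingers":0},
    {"delta_pos":[0,0,0],"angular":[0,0,0],"fingers":0},
  ],
)

```text
time_s: 11.95
eef_pos: [0.5598, -0.0894, 0.0589]
orientation: [0.001, 1.0, 0.0, 0.0]
force: [-0.7, 0.3, 2.9]
finger_gap: -0.0
grip_force: 1.4
```

Call:
apply_moves(
  targets=[
    {"delta_pos":[0,0,0.15],"angular":[0,0,0],"fingers":0},
    {"delta_pos":[0,0,0],"angular":[0,0,0],"fingers":0},
  ],
)

```text
time_s: 12.2
eef_pos: [0.5598, -0.0893, 0.0574]
orientation: [0.001, 1.0, 0.0, 0.0]
force: [0.1, 0.4, 4.1]
finger_gap: 0.001
grip_force: 2.0
```

```bash
python3 - <<'E'
from h import *
s=r.sense();print(s['force'],s['eef_pos'])
plan([([.5598,-.0893,.110],90,1),([.524,-.0888,.110],90,1)])
E
```

```text
[0.05292401 0.41894461 4.10796422] [ 0.55976778 -0.08934521  0.05737797]
[-0.01, 0.0, -5.26] [0.0, 0.0, -0.003]
--
[3.58, 0.05, 0.0] [-0.0, -0.0, 0.0]
--
```

The middle bolt gives: 3 mm of travel at 1–4 N, so it's the loose one. I'll open the fingers and go to its lug.

Call:
apply_moves(
  targets=[
    {"delta_pos":[0,0,-5.3],"angular":[0,0,0],"fingers":0},
    {"delta_pos":[3.6,0.05,0],"angular":[0,0,0],"fingers":4},
    {"delta_pos":[0,0,0],"angular":[0,0,0],"fingers":4},
    {"delta_pos":[0,0,0],"angular":[0,0,0],"fingers":4},
  ],
)

```text
time_s: 12.7
eef_pos: [0.5238, -0.089, 0.1101]
orientation: [0.002, 1.0, -0.0, 0.0]
force: [0.5, 0.2, -0.8]
finger_gap: 0.47
grip_force: 0.0
```

```bash
python3 - <<'E'
from h import *
s=r.sense();print(s['force'],s['eef_pos'],s['finger_gap'])
p,d=r.get_image('wrist');T=wcloud(d);cv2.imwrite('pics/w2.png',p[130:330,140:420,::-1].repeat(2,0).repeat(2,1))
m=(T[...,2]<.025)&(T[...,2]>.002)&(abs(T[...,0])<.02)&(abs(T[...,1])<.02);q=T[m]*1000;print(m.sum(),q.mean(0),q.min(0),q.max(0))
E
```

```text
[ 0.50079148  0.16146222 -0.81598456] [ 0.52382548 -0.0889527   0.11008948] 0.4695937955168114
864 [ 3.53661587 -0.33149589 13.30317962] [-9.23214797 -7.15619561  9.90268863] [12.3809797   6.43078141 24.92761886]
```

View pics/w2.png

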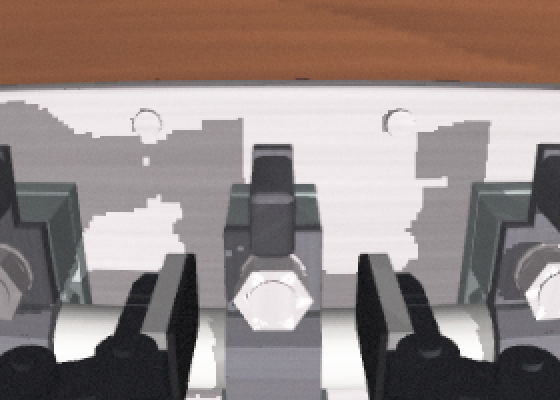

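The lug is centred between the open fingers (at about crop (273,200), bolt head at (273,300)), with nothing in the way of the pads. I'll go down and close.

Call:
apply_moves(
  targets=[
    {"delta_pos":[0,0,2.5],"angular":[0,0,0],"fingers":4},
    {"delta_pos":[0,0,2.0],"angular":[0,0,0],"fingers":4},
    {"delta_pos":[0,0,1.1],"angular":[0,0,0],"fingers":4},
    {"delta_pos":[0,0,0],"angular":[0,0,0],"fingers":4},
  ],
)

```text
time_s: 13.25
eef_pos: [0.5233, -0.0886, 0.0534]
orientation: [0.001, 1.0, 0.0, -0.001]
force: [0.8, 0.1, -0.2]
finger_gap: 0.469
grip_force: 0.0
```

Call:
apply_moves(
  targets=[
    {"delta_pos":[0,0,0],"angular":[0,0,0],"fingers":0},
    {"delta_pos":[0,0,0],"angular":[0,0,0],"fingers":0},
    {"delta_pos":[0,0,0],"angular":[0,0,0],"fingers":0},
    {"delta_pos":[0,0,0],"angular":[0,0,0],"fingers":0},
  ],
  force=45,
)

```text
time_s: 13.75
eef_pos: [0.5242, -0.0904, 0.0551]
orientation: [0.002, 1.0, -0.001, 0.001]
force: [0.0, -5.5, 2.7]
finger_gap: 0.153
grip_force: 46.6
```

```bash
python3 - <<'E'
from h import *
s=r.sense();print(s['force'],s['moment'],s['eef_pos'],s['finger_gap'],s['grip_force'])
a=np.radians(np.arange(0,51,5));x=-126*np.cos(a)+29*np.sin(a);z=126*np.sin(a)+29*np.cos(a)
print(np.diff(-x).round(1),np.diff(z).round(1))
E
```

```text
[ 0.03754549 -5.53622434  2.67876144] [-0.9564828  -0.0130055   0.12708521] [ 0.52422813 -0.09043295  0.05507472] 0.15346883305599296 46.55036687850952
[-3.  -3.9 -4.8 -5.7 -6.5 -7.3 -8.  -8.7 -9.3 -9.8] [10.9 10.6 10.2  9.7  9.2  8.6  7.9  7.2  6.4  5.6]
```

Call:
apply_moves(
  targets=[
    {"delta_pos":[-0.15,-0.15,-0.55],"angular":[0,0,0],"fingers":0},
    {"delta_pos":[-0.15,0,-0.55],"angular":[0,0,0],"fingers":0},
    {"delta_pos":[-0.2,0,-0.53],"angular":[0,0,0],"fingers":0},
    {"delta_pos":[-0.2,0,-0.53],"angular":[0,0,0],"fingers":0},
  ],
)

```text
time_s: 14.25
eef_pos: [0.5314, -0.0905, 0.076]
orientation: [0.001, 1.0, -0.0, 0.001]
force: [5.3, -3.9, -8.8]
finger_gap: 0.155
grip_force: 44.1
```

Call:
apply_moves(
  targets=[
    {"delta_pos":[-0.24,0,-0.51],"angular":[0,0,0],"fingers":0},
    {"delta_pos":[-0.24,0,-0.51],"angular":[0,0,0],"fingers":0},
    {"delta_pos":[-0.28,0,-0.49],"angular":[0,0,0],"fingers":0},
    {"delta_pos":[-0.28,0,-0.49],"angular":[0,0,0],"fingers":0},
  ],
)

```text
time_s: 14.75
eef_pos: [0.5418, -0.0905, 0.0958]
orientation: [0.001, 1.0, 0.0, 0.001]
force: [5.6, -4.8, -11.6]
finger_gap: 0.149
grip_force: 43.9
```

```bash
python3 - <<'E'
from h import *
s=r.sense();print(s['force'],s['moment'],s['eef_pos'],s['finger_gap'],s['grip_force'],s['qpos'])
E
```

```text
[  5.55446713  -4.78062581 -11.56123124] [-0.71011198 -0.77620195  0.11228354] [ 0.54184857 -0.09045595  0.09575703] 0.1489162224525627 43.85193407535553 [ 0.23679606  0.64665185 -0.18601127  1.90346496  0.196165    0.60752585
  1.49418998]
```

Call:
apply_moves(
  targets=[
    {"delta_pos":[-0.33,0,-0.46],"angular":[0,0,0],"fingers":0},
    {"delta_pos":[-0.33,0,-0.46],"angular":[0,0,0],"fingers":0},
    {"delta_pos":[-0.37,0,-0.43],"angular":[0,0,0],"fingers":0},
    {"delta_pos":[-0.37,0,-0.43],"angular":[0,0,0],"fingers":0},
  ],
)

```text
time_s: 15.25
eef_pos: [0.5548, -0.0905, 0.1131]
orientation: [0.001, 1.0, 0.0, -0.0]
force: [4.1, -2.7, -11.0]
finger_gap: 0.155
grip_force: 43.9
```

Call:
apply_moves(
  targets=[
    {"delta_pos":[-0.4,0,-0.4],"angular":[0,0,0],"fingers":0},
    {"delta_pos":[-0.4,0,-0.4],"angular":[0,0,0],"fingers":0},
    {"delta_pos":[-0.43,0,-0.36],"angular":[0,0,0],"fingers":0},
    {"delta_pos":[-0.43,0,-0.36],"angular":[0,0,0],"fingers":0},
  ],
)

```text
time_s: 15.75
eef_pos: [0.5711, -0.0905, 0.1286]
orientation: [0.001, 1.0, 0.0, -0.001]
force: [3.0, -2.7, -12.7]
finger_gap: 0.152
grip_force: 43.9
```

```bash
python3 - <<'E'
from h import *
s=r.sense();print(s['force'],s['moment'],s['eef_pos'],s['finger_gap'],s['grip_force'])
p,d=r.get_image('scene');cv2.imwrite('pics/t5.png',cv2.resize(p[130:320,210:430,::-1],None,fx=3,fy=3,interpolation=cv2.INTER_CUBIC))
p,d=r.get_image('wrist');cv2.imwrite('pics/w3.png',p[:,:,::-1])
E
```

```text
[  3.03397126  -2.70701084 -12.67661119] [-0.64983012 -0.36586565  0.06771005] [ 0.57114151 -0.09047158  0.12863393] 0.15247530915184868 43.91213357448578
```

View pics/t5.png

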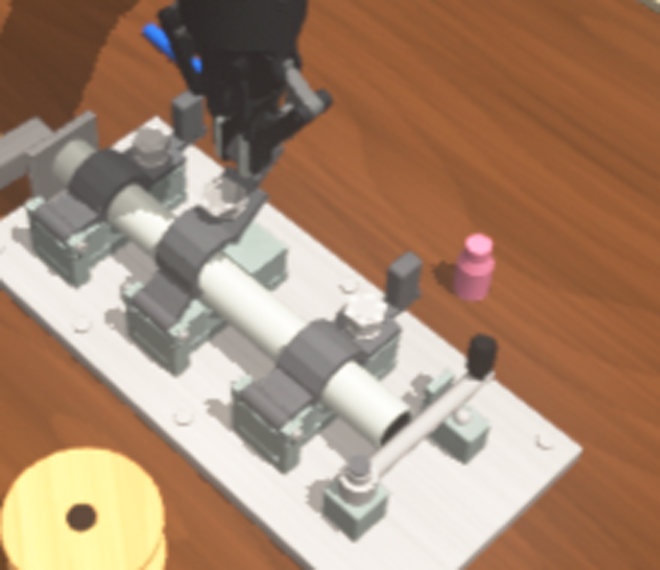

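The middle cap is partway up in the fingers (bolt at crop (225,195), lug above it), tube still in its saddles, keeper still shut (knob at (483,352)). About 40° so far, so on to 50°.

Call:
apply_moves(
  targets=[
    {"delta_pos":[-0.48,0,-0.33],"angular":[0,0,0],"fingers":0},
    {"delta_pos":[-0.48,0,-0.32],"angular":[0,0,0],"fingers":0},
    {"delta_pos":[-0.5,0,-0.29],"angular":[0,0,0],"fingers":0},
    {"delta_pos":[-0.5,0,-0.28],"angular":[0,0,0],"fingers":0},
    {"delta_pos":[0,0,0],"angular":[0,0,0],"fingers":0},
  ],
)

```text
time_s: 16.48
eef_pos: [0.5914, -0.0905, 0.1416]
orientation: [0.001, 1.0, -0.0, 0.0]
force: [-0.8, -3.4, -5.7]
finger_gap: 0.147
grip_force: 44.2
```

```bash
python3 - <<'E'
from h import *
s=r.sense();print(s['force'],s['eef_pos'],s['finger_gap'],s['grip_force'],s['time_s'])
for n in('scene','top'):
    p,d=r.get_image(n);C=cloud(n,d); 
    # cap b top strip, beyond bolt sides: points near hinge-lug line in xz, y near clamp centre
    m=(abs(C[...,1]+.0893)<.016)&(C[...,0]>.54)&(C[...,0]<.68)&(C[...,2]>.05)&(C[...,2]<.2)
    q=C[m]; q=q[np.argsort(q[:,0])]
    for x in np.arange(.56,.68,.006):
        k=q[(q[:,0]>=x)&(q[:,0]<x+.006)]
        if len(k):print(n,round(x,3),len(k),np.percentile(k[:,2],[5,50,95]).round(3))
    # keeper bar/knob
    m=(abs(C[...,1]-.09)<.03)&(C[...,0]>.51)&(C[...,0]<.55)&(C[...,2]>.085)&(C[...,2]<.105);print('knob',C[m].mean(0) if m.any() else None)
p,d=r.get_image('scene');cv2.imwrite('pics/t6.png',cv2.resize(p[130:320,210:430,::-1],None,fx=3,fy=3,interpolation=cv2.INTER_CUBIC))
E
```

```text
[-0.82374413 -3.40320836 -5.66906247] [ 0.59135517 -0.09047422  0.14156158] 0.14710401151058017 44.188132882118225 16.475
scene 0.56 44 [0.053 0.056 0.161]
scene 0.566 48 [0.053 0.056 0.16 ]
scene 0.572 58 [0.052 0.055 0.147]
scene 0.578 36 [0.109 0.139 0.142]
scene 0.584 50 [0.066 0.135 0.191]
scene 0.59 103 [0.07  0.148 0.196]
scene 0.596 219 [0.071 0.168 0.196]
scene 0.602 114 [0.069 0.129 0.144]
scene 0.608 98 [0.062 0.119 0.137]
scene 0.614 55 [0.056 0.119 0.122]
scene 0.62 60 [0.054 0.117 0.119]
scene 0.626 72 [0.054 0.112 0.116]
scene 0.632 151 [0.074 0.097 0.11 ]
scene 0.638 66 [0.068 0.073 0.092]
scene 0.644 51 [0.066 0.068 0.072]
scene 0.65 83 [0.051 0.062 0.068]
scene 0.656 4 [0.051 0.052 0.056]
knob [0.53430818 0.09230452 0.09234692]
knob [0.532913   0.0892153  0.09279568]
```

View pics/t6.png

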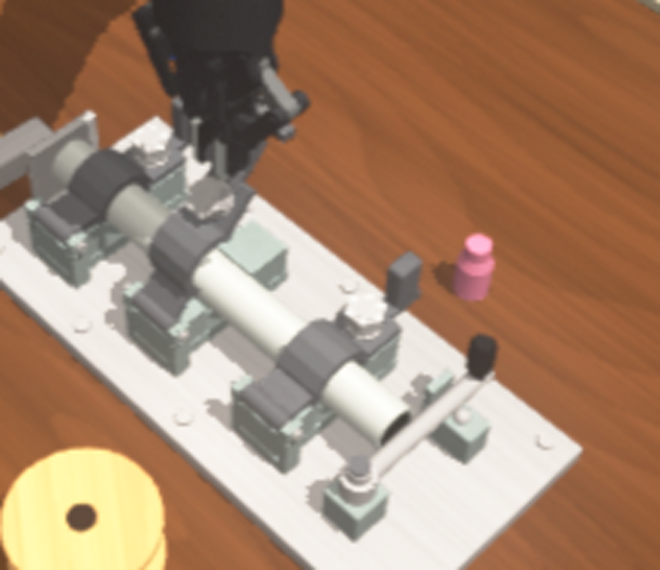

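The cap is open at about 50°: the bolt head centre measures near x=0.61, z=0.14, which matches. The lug is held in the fingers with about 44 N of grip. The keeper knob at y≈0.090 means shut, and the tube is still lying in its saddles.

```bash
python3 -c "
from station import r
print(r.close_job())"
```

```text
the job is handed in; nothing more can be done
None
```

The job is handed in at about 16.5 s: the keeper is shut past its spring ball, the +70 bolt tested tight and the middle one (jig y = -35) was loose, so I stopped there, and its cap is still gripped by the lug at about 50°, with the tube in its saddles and nothing else touched.

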